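# Stop the curing lamp and throw the curing box's hood open

### The job

Press the red button on the yellow stop station all the way down to put out the curing lamp. Then push the amber hood of the curing box up past its balance point, so that it falls back and stays standing wide open by itself; push it with the fingers, do not grip its orange lip between them, and leave the bottle, the jar and the blue gear where they stand.

Things in the scene. Friction and masses are not known exactly. Their poses are not given: they have to be found in the camera images.
- stop (a joint): Travel of the red button, m: 0 released, 0.006 fully down; a spring returns it; about 5 N from above presses it fully down. It is to be pressed while the hood is still shut.
- stop_top (a point): Centre of the red button's top face (36 mm across). The button stands on the yellow stop station, 70 x 70 mm and 30 mm high, fixed to the bench, which may stand on either side of the curing box.
- box: Curing box, fixed to the bench: white base 180 mm deep (its x) x 260 mm wide (its y) x 80 mm high, origin at the centre of the underside; its front, the lip side, faces its own -x (towards the robot), z up. The amber see-through hood covers the base and is 180 mm deep x 260 mm wide, its top 208 mm above the bench when shut.
- hood (a joint): Angle of the hood about its level hinge at the back, rad: 0 shut, 1.5 wide open (its stop), growing as the lip goes up and back. With its counterweight it weighs about 1 kg; its own weight shuts it below the balance point near 0.90 rad and throws it open above; the hinge is damped. Starting it takes about 2 to 3 N straight up at the lip.
- hood_hinge (a point): Middle of the hood's hinge axis, 115 mm behind the box's centre (its +x) and 90 mm above the bench; the axis runs along the box's y. A steel counterweight bar, 30 mm thick, lies 45 mm behind it.
- lip_edge (a point): Middle of the lower front edge of the orange lip, the part to push up from beneath: when shut it lies 245 mm in front of the hinge and 46 mm above it (136 mm above the bench), 38 mm out in front of the hood's upright front wall, with nothing below it down to the bench. The lip is 140 mm long (box's y) and 8 mm thick: the lower 4 mm reach 10 mm farther forward than the rest. Pressing its upper and under side at once counts as gripping. It turns with the hood.
- bottle: Grey resin bottle, loose, 66 mm across, 160 mm high, upright; origin at the centre of its underside. It stands on the other side of the curing box from the stop station.
- jar: Small jar, loose, 56 mm across, 60 mm high, upright; origin at the centre of its underside.
- gear: Printed blue gear lying flat, loose, 58 mm across, 26 mm high; origin at the centre of its underside.
There are look-alikes about, which are no part of the job. Several things look just like the gear: the one meant starts nearest to the robot's base.

How it is judged:
By the outcome, as a careful person would: the job done as asked, in the order asked, and still so for the second after the job is handed in, with the robot touching nothing.
It also fails if it takes over 56 s, if anything falls off the work surface, if the arm or the gripper's body presses on something with over 40 N, if the wrist force passes 120 N, or if a joint passes its speed limit or range.

### The arm

A 7-joint arm with a two-finger parallel gripper is mounted at the origin on the work surface. World frame = base frame: x ahead of the robot, y to its left, z up, the work surface at z = 0. Lengths are in m, angles in rad, forces in N, time in s.
With the tool pointing down it reaches from about 0.4 to 0.85 m from the base axis. Payload 10.4 kg.
Tool frame: the origin (TCP) lies at the centre of the arm's flange, where the gripper is bolted on; the fingertips stand 182 mm ahead of it and the grasp point (between the pads) lies 164 mm ahead of it; z points along the fingers, x is the direction in which the jaws open and shut, and the axes are right-handed (so a half turn about z gives the same grasp; the last joint's range is limited). The gripper opens to 87 mm and grips with 3 to 60 N. Pads are 19 mm wide; open, the fingers measure 117 mm over their backs; the gripper's body (75 mm by 190 mm) begins 51 mm behind the grasp point.
Start: joints at [1.283, 0.332, -0.065, 1.46, 0.022, 1.35, -0.088], TCP at [0.164, -0.603, 0.405] pointing down, gripper open.
Joint ranges: [-2.6, 2.6], [-0.5, 2.12], [-1.47, 1.34], [0.16, 2.42], [-1.27, 4.41], [0.06, 2.06], [-2.6, 2.6]. Speed limits (rad/s): [2.22, 2.22, 2.79, 2.79, 3.14, 3.14, 3.14].

### API

Orientations are given as a unit quaternion [x, y, z, w].
In Python, from rig import ctrl gives the robot as it stands. The module is installed in compiled form; this text tells all that it offers.
- The arm moves only by the tool jog_arm, never from a script. Its argument "deltas" is a list of rows, each a list of 2 entries, a list of its own where there are three numbers: the shift along the tool's x, y, z in m, then the turn about the tool's z in degrees. In form: [[[x, y, z], twist], ...]. A call has 1 to 12 rows; each row shifts and turns the commanded pose from where the row before left it, along the tool's axes as they then stand; what a row does not reach is not made up. A row lasts 1/12 s, in which the tool goes at most 41.7 mm and 7.16 degrees, less where a joint would pass 70% of its speed; a pose out of reach is approached as far as the arm can. A call is refused whole if a number of a shift passes 0.0417 or a number of a turn 7.16, either way. A call with a gripper value outside its range is refused whole. "grip" is the gripper command: -1 is fully open, 1 is shut, values between are in proportion, set as the call begins (left out, the last holds). The fingers move at their own pace and stop on an object; the grip force is fixed at half the most. Time passes only in rows, so rows that do not move let the fingers close. It gives the time, the measured TCP pose, the force and the opening at its end, in the units of the state.
- ctrl.get_state(): the state, without advancing time (a new reading comes with each control period).
- ctrl.grab_frame(name): name is "scene" or "side" or "wrist"; returns (picture, depth): 400x640x3 uint8, red, green, blue; 400x640 float32, m along the optical axis (not along the pixel's ray), 0 where there is no reading.
- ctrl.camera_model(name): a dict with "camera_matrix" (3x3 intrinsics, pixels), "eye" and "rotation" of the camera in the world; the wrist camera has in their place "mount" (4x4, takes a point from camera to tool coordinates, whose origin is the TCP and whose axes are the tool frame's). Camera axes: x right, y down, z forward; pixel columns grow to the right and rows downward; lengths in m; the calibration is good to about 2 mm. A picture is of the moment at which its call begins: read the wrist's pose just before it. camera_model takes no time and is no camera call.
- ctrl.close_job(): hands the job in, once; it reports no verdict.
The state is a dict: "t": time; "joints": joint angles; "qvel": joint speeds; "joint_efforts": joint torques, N m; "eef_pos": TCP position; "eef_rot": TCP orientation; "ft_force": force on the tool from outside, world axes, zero at the start; "ft_torque": the same for the moment, N m; "finger_gap": finger opening in m.
Only numpy, scipy, OpenCV 4.12 (cv2) and the standard library are available. Lean on these libraries where they do the work, as an engineer would, in place of code of your own. Each camera call takes 0.05 s, during which the arm holds its last target. There are 200 camera calls.

## Working session

There is one attempt and no reset: what is moved stays moved. The work goes in short steps, Python scripts to look and compute and a tool call to move; the robot and the scene stay as the last step left them, time stands still between calls to the robot, and variables do not carry over. Pictures are saved under pics/ and viewed, about 8 in all and at most 12, crops included, and the job is handed in when it is done.

Besides the shell and the picture viewer there is one more tool, called after ">>>" as name(argument=value, ...) on one line, values as JSON. jog_arm: Moves the arm, as the interface text tells. Its arguments: {"type":"object","properties":{"deltas":{"type":"array","items":{"type":"array"}},"grip":{"type":"number"}},"required":["deltas"]}

```bash
mkdir -p pics; cat > h.py <<'E'
from rig import ctrl
import numpy as np, cv2
from scipy.spatial.transform import Rotation as R
def grab(n,fn=None):
    s=ctrl.get_state(); m=ctrl.camera_model(n); p,d=ctrl.grab_frame(n)
    if 'mount' in m:
        T=np.eye(4);T[:3,:3]=R.from_quat(s['eef_rot']).as_matrix();T[:3,3]=s['eef_pos'];T=T@np.array(m['mount'])
    else:
        T=np.eye(4);T[:3,:3]=m['rotation'];T[:3,3]=m['eye']
    K=np.array(m['camera_matrix'])
    np.savez(f'{n}.npz',p=p,d=d,T=T,K=K)
    if fn: cv2.imwrite('pics/'+fn,p[:,:,::-1])
    return p,d,T,K
def cloud(d,T,K):
    v,u=np.mgrid[:d.shape[0],:d.shape[1]]
    P=np.stack([(u-K[0,2])/K[0,0]*d,(v-K[1,2])/K[1,1]*d,d],-1)
    W=P@T[:3,:3].T+T[:3,3]; W[d==0]=np.nan
    return W
E
python3 - <<'E'
from h import *
for n in('scene','side'):
    p,d,T,K=grab(n,n+'1.png'); print(n,T.round(3).tolist(),K.round(0).tolist())
s=ctrl.get_state();print(s)
E
```

```text
Traceback (most recent call last):
  File "h.py", line 9, in grab
    T=np.eye(4);T[:3,:3]=m['rotation'];T[:3,3]=m['eye']
                ~^^^^^^^
ValueError: could not broadcast input array from shape (4,) into shape (3,3)
```

```bash
sed -i "s/T\[:3,:3\]=m\['rotation'\]/T[:3,:3]=R.from_quat(m['rotation']).as_matrix()/" h.py
python3 - <<'E'
from h import *
for n in('scene','side'):
    p,d,T,K=grab(n,n+'1.png'); print(n,T.round(3).tolist(),K.round(0).tolist())
s=ctrl.get_state();print(s)
E
```

```text
scene [[-0.58, 0.628, -0.519, 1.133], [0.814, 0.456, -0.359, 0.396], [0.011, -0.631, -0.776, 0.966], [0.0, 0.0, 0.0, 1.0]] [[422.0, 0.0, 319.0], [0.0, 422.0, 205.0], [0.0, 0.0, 1.0]]
side [[-0.184, -0.853, 0.489, 0.164], [-0.983, 0.157, -0.096, 0.08], [0.005, -0.498, -0.867, 0.834], [0.0, 0.0, 0.0, 1.0]] [[399.0, 0.0, 320.0], [0.0, 399.0, 200.0], [0.0, 0.0, 1.0]]
{'t': 0.15, 'joints': array([ 1.28341077,  0.33273577, -0.06469221,  1.46071148,  0.02163532,
        1.34991143, -0.08849092]), 'qvel': array([ 0.00112713, -0.00336963,  0.00227751, -0.002874  , -0.00013764,
       -0.00062167, -0.00026211]), 'joint_efforts': array([ 1.84506491e-03, -6.23631692e+01,  2.51009344e-02, -3.90146255e+01,
       -6.12699939e-02,  3.72339785e-02,  1.00493439e-04]), 'eef_pos': array([ 0.16353974, -0.60313491,  0.40414856]), 'eef_rot': array([ 7.94269057e-01, -6.07565946e-01, -4.48496746e-04, -2.91546587e-04]), 'ft_force': array([-0.65319065, -0.66475995, -0.12460045]), 'ft_torque': array([ 0.00806378, -0.01301853,  0.02155637]), 'finger_gap': 0.08680042478191059}
```

View pics/scene1.png

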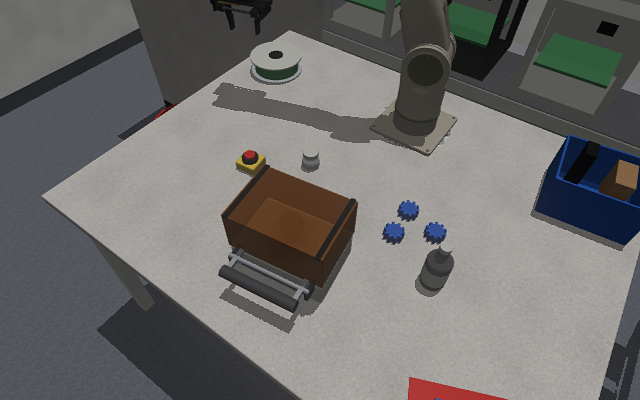

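View pics/side1.png

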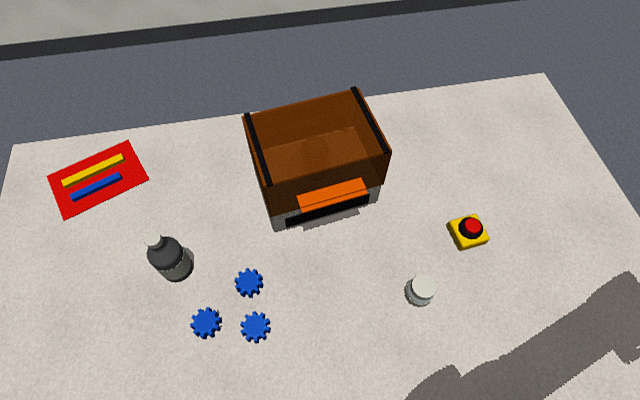

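The side view shows the red button at (473,226), the orange lip at (333,195), the jar at (421,288), three gears near (230,310) and the bottle at (170,258).

```bash
python3 - <<'E'
from h import *
f=np.load('side.npz');p,d=f['p'].astype(int),f['d'];W=cloud(d,f['T'],f['K'])
r,g,b=p[...,0],p[...,1],p[...,2]
v,u=np.mgrid[:400,:640]
def st(n,m):
    m=m&~np.isnan(W[...,0]); X=W[m]; print(n,len(X),np.median(X,0).round(4),X.min(0).round(3),X.max(0).round(3))
    return X
X=st('red',(r>150)&(g<60)&(abs(u-473)<25)&(abs(v-226)<25))
X=X[X[:,2]>np.percentile(X[:,2],60)-.004];print(X.mean(0))
X=st('yel',(r>180)&(g>150)&(b<80)&(abs(u-470)<35)&(abs(v-230)<35))
X=st('lip',(r>190)&(g>70)&(g<150)&(b<60)&(abs(u-333)<50)&(abs(v-195)<25))
rect=cv2.minAreaRect(X[:,:2].astype(np.float32));print('lip rect',rect, cv2.boxPoints(rect).round(4).tolist())
for n,(a,c) in dict(jar=(421,290),bottle=(172,258),g1=(249,282),g2=(206,323),g3=(256,327)).items():
    st(n,(abs(u-a)<28)&(abs(v-c)<28)&(W[...,2]>.012))
E
```

```text
red 170 [ 0.4834 -0.3241  0.052 ] [ 0.467 -0.341  0.048] [ 0.5   -0.309  0.056]
[ 0.48385126 -0.32429534  0.05197237]
yel 345 [ 0.4656 -0.3102  0.0297] [ 0.448 -0.362  0.025] [ 0.52  -0.288  0.035]
lip 1034 [ 0.5644 -0.0219  0.1434] [ 0.537 -0.094  0.136] [0.592 0.047 0.147]
lip rect ((0.5640870332717896, -0.023384660482406616), (0.03826216235756874, 0.13921251893043518), 8.40943431854248) [[0.5350000262260437, 0.04270000010728836], [0.5552999973297119, -0.0949999988079071], [0.5932000279426575, -0.08940000087022781], [0.5727999806404114, 0.04830000177025795]]
jar 750 [ 0.3654 -0.1672  0.059 ] [ 0.343 -0.198  0.012] [ 0.395 -0.145  0.064]
bottle 1574 [0.5077 0.3148 0.1041] [0.488 0.291 0.012] [0.55  0.354 0.163]
g1 532 [0.4545 0.174  0.0258] [0.428 0.146 0.012] [0.486 0.203 0.03 ]
g2 621 [0.3874 0.2662 0.0258] [0.361 0.238 0.012] [0.418 0.296 0.03 ]
g3 604 [0.3614 0.1701 0.026 ] [0.334 0.142 0.012] [0.392 0.199 0.03 ]
```

>>> jog_arm(deltas=[[[0,0,0],6.8],[[-0.0208,-0.0325,0],0],[[-0.0208,-0.0325,0],0],[[-0.0208,-0.0325,0],0],[[-0.0208,-0.0325,0],0],[[-0.0208,-0.0325,0],0],[[-0.0208,-0.0325,0],0],[[-0.0208,-0.0325,0],0],[[-0.0208,-0.0325,0],0],[[-0.0208,-0.0325,0],0],[[-0.0208,-0.0325,0],0],[[-0.0208,-0.0325,0],0]], grip=1)

```text
t: 1.15
eef_pos: [0.485, -0.3233, 0.4047]
eef_rot: [0.757, -0.654, -0.0, 0.0]
ft_force: [0.2, -0.2, 0.6]
finger_gap: 0.0149
```

>>> jog_arm(deltas=[[[0,0,0],0],[[0,0,0],0]])

```text
t: 1.32
eef_pos: [0.4856, -0.3225, 0.4044]
eef_rot: [0.758, -0.652, -0.0, -0.0]
ft_force: [-0.4, -0.5, -0.0]
finger_gap: 0.0035
```

>>> jog_arm(deltas=[[[0.0015,0.0015,0.04],0],[[0,0,0.04],0],[[0,0,0.04],0],[[0,0,0.035],0],[[0,0,0],0],[[0,0,0.004],0],[[0,0,0.004],0],[[0,0,0.003],0],[[0,0,0],0]])

```text
t: 2.07
eef_pos: [0.4831, -0.327, 0.2402]
eef_rot: [0.757, -0.654, 0.001, -0.0]
ft_force: [-0.2, 0.3, 0.1]
finger_gap: 0.0003
```

Tips at 0.058, about 6 mm above the button. Press in small steps.

>>> jog_arm(deltas=[[[-0.002,0,0.004],0],[[0,0,0.003],0],[[0,0,0.002],0],[[0,0,0.002],0],[[0,0,0.001],0],[[0,0,0],0]])

```text
t: 2.57
eef_pos: [0.483, -0.3245, 0.2285]
eef_rot: [0.757, -0.654, 0.001, -0.0]
ft_force: [-4.0, 2.0, 15.9]
finger_gap: 0.0008
```

>>> jog_arm(deltas=[[[0,0,0.001],0],[[0,0,0],0],[[0,0,0],0]])

```text
t: 2.82
eef_pos: [0.483, -0.3245, 0.2283]
eef_rot: [0.757, -0.654, 0.001, 0.0]
ft_force: [-7.5, 4.5, 24.7]
finger_gap: 0.0003
```

```bash
python3 - <<'E'
from h import *
print(ctrl.get_state()['ft_force'])
grab('side','side2.png')
E
```

```text
[-7.53004456  4.46797103 24.6530395 ]
```

View pics/side2.png

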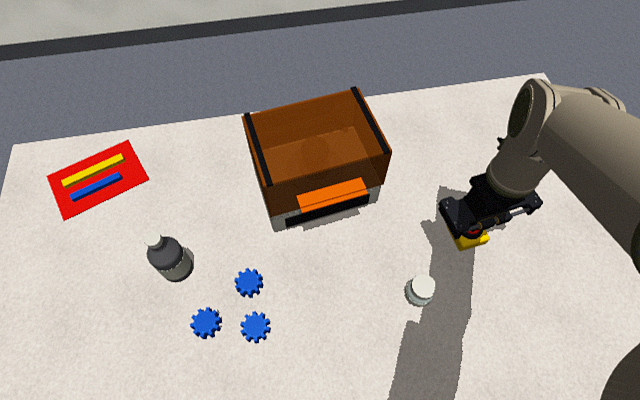

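The position has stalled while the force rose to 25 N, so the button is fully down. Now I retract and go to the front of the hood.

>>> jog_arm(deltas=[[[0,0,-0.02],0],[[0,0,-0.04],0],[[0,0,-0.04],0],[[0,0,-0.04],0],[[0,0,-0.04],0],[[-0.0357,-0.0114,0],0],[[-0.0357,-0.0114,0],0],[[-0.0357,-0.0114,0],0],[[-0.0357,-0.0114,0],0]])

```text
t: 3.62
eef_pos: [0.5065, -0.175, 0.4057]
eef_rot: [0.757, -0.654, 0.0, 0.0]
ft_force: [0.4, 0.5, 0.1]
finger_gap: 0.0002
```

>>> jog_arm(deltas=[[[-0.0357,-0.0114,0],0],[[-0.0357,-0.0114,0],0],[[-0.0357,-0.0114,0],0],[[-0.0357,-0.0114,0],0],[[0,0,0],0],[[0,0,0.025],0],[[0,0,0.025],0],[[0,0,0],0]])

```text
t: 4.28
eef_pos: [0.5297, -0.029, 0.3513]
eef_rot: [0.757, -0.653, -0.003, 0.002]
ft_force: [-1.1, 0.2, -0.4]
finger_gap: 0.0009
```

```bash
python3 - <<'E'
from h import *
print(ctrl.get_state()['ft_force'],ctrl.get_state()['eef_pos'])
p=grab('side')[0]; q=grab('scene')[0]
cv2.imwrite('pics/c3.png',np.hstack([cv2.resize(p[50:290,190:430],(400,400)),cv2.resize(q[110:350,170:410],(400,400))])[:,:,::-1])
E
```

```text
[-1.11315781  0.19049665 -0.44861871] [ 0.52965442 -0.02901048  0.35129342]
```

View pics/c3.png

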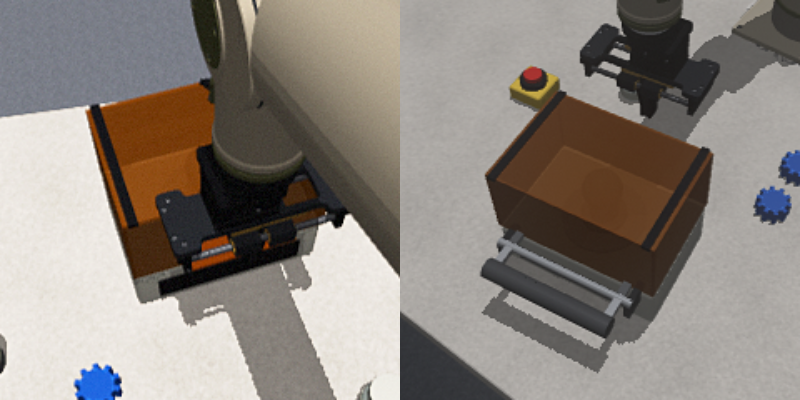

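The fingers are in front of the lip and above it. Now I move forward to contact on the front wall.

>>> jog_arm(deltas=[[[0,0,-0.007],0],[[0,-0.015,0],0],[[0,-0.012,0],0],[[0,-0.008,0],0],[[0,-0.004,0],0],[[0,-0.003,0],0],[[0,0,0],0]])

```text
t: 4.97
eef_pos: [0.5727, -0.0226, 0.3632]
eef_rot: [0.757, -0.654, -0.0, 0.0]
ft_force: [-0.0, -0.9, 0.2]
finger_gap: 0.0003
```

>>> jog_arm(deltas=[[[0,-0.002,0],0],[[0,-0.002,0],0],[[0,-0.002,-0.001],0],[[0,-0.002,-0.002],0],[[0,0,0],0]])

```text
t: 5.38
eef_pos: [0.5768, -0.022, 0.3648]
eef_rot: [0.757, -0.654, -0.005, 0.006]
ft_force: [-33.7, -3.0, 14.4]
finger_gap: 0.0005
```

>>> jog_arm(deltas=[[[0,0.002,0],0],[[0,0,0],0]])

```text
t: 5.55
eef_pos: [0.5758, -0.0222, 0.3648]
eef_rot: [0.757, -0.654, -0.003, 0.004]
ft_force: [-20.1, -1.1, 7.2]
finger_gap: 0.0005
```

```bash
python3 - <<'E'
from h import *
s=ctrl.get_state();print(s['ft_force'],s['ft_torque'],s['eef_pos'])
p,d,T,K=grab('wrist'); q=grab('scene')[0]
cv2.imwrite('pics/c4.png',np.hstack([cv2.resize(p,(480,300)),cv2.resize(q[110:350,170:410],(300,300))])[:,:,::-1])
E
```

```text
[-20.14311437  -1.14480364   7.18371528] [-0.30265824  4.39342481 -0.04702939] [ 0.57579468 -0.02216434  0.36483227]
```

View pics/c4.png

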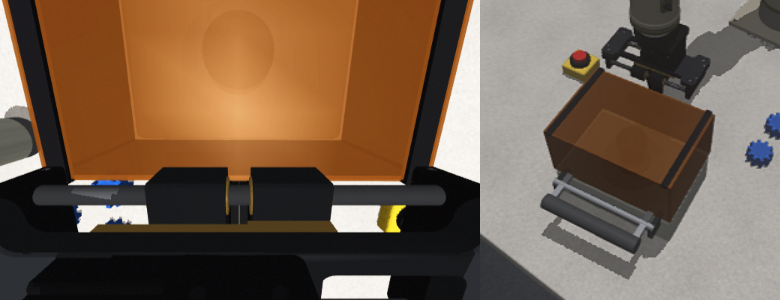

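Pushing flat only jams: the downward friction on the wall cancels the opening moment. The fingertip has to follow the upward arc, slowly.

>>> jog_arm(deltas=[[[0,0,-0.007],0],[[0,-0.003,-0.0075],0],[[0,-0.004,-0.0075],0],[[0,-0.004,-0.0075],0],[[0,0,0],0]])

```text
t: 6.07
eef_pos: [0.5898, -0.0202, 0.3968]
eef_rot: [0.757, -0.654, 0.001, -0.0]
ft_force: [-7.8, -1.2, 3.4]
finger_gap: 0.0006
```

Moving. Continue along the arc.

>>> jog_arm(deltas=[[[0,-0.005,-0.0068],0],[[0,-0.005,-0.0068],0],[[0,-0.005,-0.0068],0],[[0,-0.005,-0.0068],0],[[0,-0.006,-0.006],0],[[0,-0.006,-0.006],0],[[0,-0.006,-0.006],0],[[0,-0.006,-0.006],0],[[0,0,0],0]])

```text
t: 6.82
eef_pos: [0.6338, -0.0136, 0.4476]
eef_rot: [0.757, -0.654, 0.001, -0.001]
ft_force: [-1.5, -0.5, 0.3]
finger_gap: 0.0004
```

```bash
python3 - <<'E'
from h import *
s=ctrl.get_state();print(s['ft_force'],s['eef_pos'])
q=grab('scene')[0]; p=grab('side')[0]
cv2.imwrite('pics/c5.png',np.hstack([cv2.resize(p[50:290,190:430],(400,400)),cv2.resize(q[90:330,170:410],(400,400))])[:,:,::-1])
E
```

```text
[-1.51764455 -0.46093713  0.34544527] [ 0.63378906 -0.01358125  0.44757675]
```

View pics/c5.png

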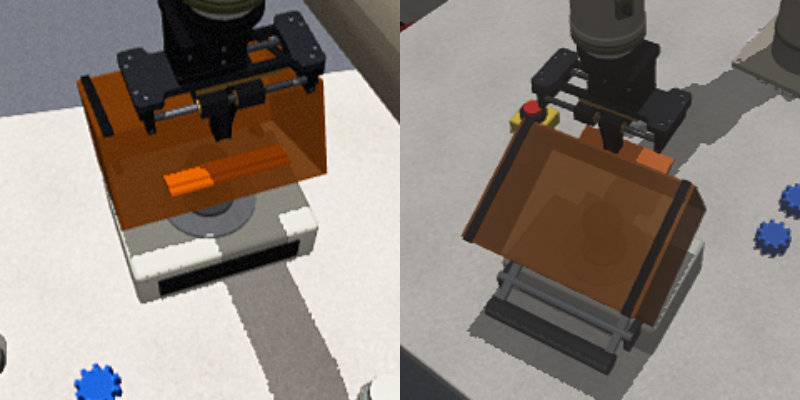

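The hood is about 0.45 rad open and rests on the fingers above the lip. Continue.

>>> jog_arm(deltas=[[[0,-0.007,-0.005],0],[[0,-0.007,-0.005],0],[[0,-0.007,-0.005],0],[[0,-0.007,-0.005],0],[[0,-0.0075,-0.004],0],[[0,-0.0075,-0.004],0],[[0,-0.0075,-0.004],0],[[0,-0.0075,-0.004],0],[[0,0,0],0]])

```text
t: 7.67
eef_pos: [0.691, -0.005, 0.4825]
eef_rot: [0.757, -0.653, 0.0, -0.001]
ft_force: [-0.3, -0.3, 0.6]
finger_gap: 0.0002
```

>>> jog_arm(deltas=[[[0,-0.008,-0.003],0],[[0,-0.008,-0.0025],0],[[0,-0.008,-0.0025],0],[[0,-0.008,-0.0025],0],[[0,-0.008,-0.001],0],[[0,-0.008,-0.001],0],[[0,-0.008,-0.001],0],[[0,0,0],0]])

```text
t: 8.33
eef_pos: [0.7463, 0.0033, 0.4966]
eef_rot: [0.757, -0.653, 0.001, -0.001]
ft_force: [-0.9, -0.1, 3.0]
finger_gap: 0.0007
```

```bash
python3 - <<'E'
from h import *
s=ctrl.get_state();print(s['ft_force'],s['eef_pos'])
q=grab('scene')[0]; p=grab('side')[0]
cv2.imwrite('pics/c6.png',np.hstack([cv2.resize(p[30:270,190:430],(400,400)),cv2.resize(q[90:330,170:410],(400,400))])[:,:,::-1])
E
```

```text
[-0.8937572  -0.12039904  3.03668408] [0.74626281 0.00326128 0.49659339]
```

View pics/c6.png

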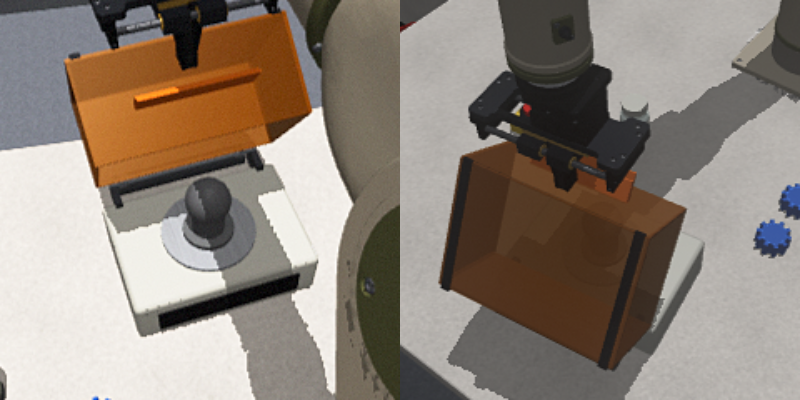

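Hood at about 1.0 rad, and the fingers are still in contact. Push a bit further.

>>> jog_arm(deltas=[[[0,-0.01,-0.001],0],[[0,-0.01,-0.0005],0],[[0,-0.01,0],0],[[0,-0.01,0],0],[[0,0,0],0]])

```text
t: 8.85
eef_pos: [0.7861, 0.0092, 0.497]
eef_rot: [0.757, -0.653, 0.0, -0.0]
ft_force: [-0.5, 1.2, -0.6]
finger_gap: 0.0003
```

```bash
python3 - <<'E'
from h import *
s=ctrl.get_state();print(s['ft_force'],s['eef_pos'],s['joints'].round(2))
q=grab('scene')[0]; p=grab('side')[0]
cv2.imwrite('pics/c7.png',np.hstack([cv2.resize(p[10:250,190:430],(400,400)),cv2.resize(q[90:330,170:410],(400,400))])[:,:,::-1])
E
```

```text
[-0.50248818  1.17659456 -0.64228667] [0.78608549 0.00915797 0.49698345] [ 0.1   0.76 -0.45  0.66  0.31  1.76 -1.6 ]
```

View pics/c7.png

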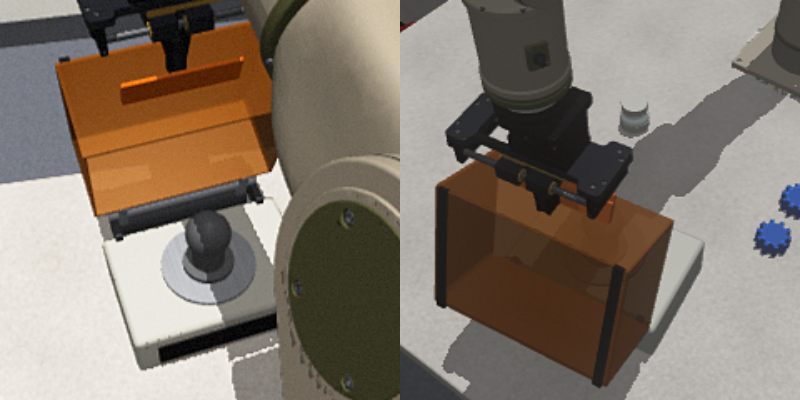

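>>> jog_arm(deltas=[[[0,0,-0.02],0],[[0,0,-0.03],0],[[0,0,-0.03],0],[[0,0,0],0],[[0,0,0],0],[[0,0,0],0],[[0,0,0],0],[[0,0,0],0]])

```text
t: 9.62
eef_pos: [0.7854, 0.0087, 0.576]
eef_rot: [0.757, -0.653, -0.001, 0.001]
ft_force: [0.1, -0.8, -0.2]
finger_gap: 0.0005
```

>>> jog_arm(deltas=[[[0,0.03,0],0],[[0,0.03,0],0],[[0,0.03,0],0],[[0,0.03,0],0],[[0,0.03,0],0],[[0,0.03,0],0],[[0,0.03,0],0],[[0,0,0],0],[[0,0,0],0],[[0,0,0],0]])

```text
t: 10.45
eef_pos: [0.5897, -0.0212, 0.5781]
eef_rot: [0.757, -0.654, -0.0, -0.0]
ft_force: [0.1, -0.3, -1.0]
finger_gap: 0.0002
```

```bash
python3 - <<'E'
from h import *
s=ctrl.get_state();print(s['t'],s['ft_force'],s['eef_pos'])
q=grab('scene')[0]; p=grab('side')[0]
cv2.imwrite('pics/c8.png',np.hstack([cv2.resize(p,(400,250)),cv2.resize(q,(400,250))])[:,:,::-1])
E
```

```text
10.45 [ 0.10494803 -0.30376302 -0.99359971] [ 0.58968821 -0.02119192  0.5780719 ]
```

View pics/c8.png

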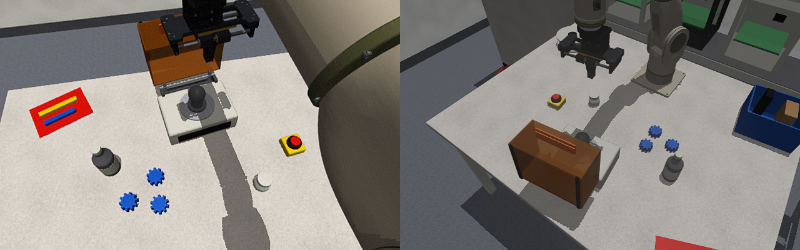

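```bash
python3 -c "
from rig import ctrl
print(ctrl.close_job())"
```

```text
the job is handed in; nothing more can be done
None
```

I pressed the red button all the way down while the hood was still shut, then pushed the hood open. It stands wide open by itself, and I handed the job in at about 10.5 s.

- **Button:** the travel stopped while the force rose to about 25 N, well over the roughly 5 N it needs. I judged full depth from that stall. I had no separate picture of the lamp going out, though no glow shows in the later images.
- **Hood:** I used the closed fingertips on the front wall just above the lip, following its arc. I did this rather than pushing the lip from beneath because the tool can only point straight down. The lip was never gripped. My first flat push jammed at about 34 N on the fingers, and I corrected it by moving up along the arc.
- **Last check:** the final pictures show the hood open, the fingers clear of everything with no contact force, and the bottle, jar and gears where they were at the start. I compared those positions by eye and did not re-measure them.

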